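Thread the core rod through the casting jig

ROBOT

A 7-joint arm with a two-finger parallel gripper is mounted at the origin on the work surface. World frame = base frame: x ahead of the robot, y to its left, z up, the work surface at z = 0. Lengths are in mm, angles in rad, forces in N, time in s.
With the tool pointing down it reaches from about 425 to 800 mm from the base axis. Payload 8.3 kg.
Tool frame: the origin (TCP) lies on the mounting face of the last link; the fingertips stand 173 mm ahead of it and the grasp point (between the pads) lies 155 mm ahead of it; y points along the fingers, x is the direction in which the jaws open and shut, and the axes are right-handed (so a half turn about y gives the same grasp; the last joint's range is limited). The gripper opens to 85 mm and grips with 20 to 120 N. Pads are 22 mm wide; open, the fingers measure 114 mm over their backs; the gripper's body (76 mm by 85 mm) begins 54 mm behind the grasp point. The pads swing forward as they close: fully open they stand 13 mm farther back than shut.
Start: joints at [-1.193, 0.383, 0.016, 1.37, -0.006, 1.388, -0.046], TCP at [266.626, 565.267, 404.679] pointing down, gripper open.
Joint ranges: [-2.95, 2.95], [-0.25, 2.06], [-1.52, 1.56], [0.18, 2.33], [-1.44, 4.58], [0.02, 2.06], [-3.01, 3.01]. Speed limits (rad/s): [2.39, 2.39, 3.01, 3.01, 3.14, 3.14, 3.14].

INTERFACE

Orientations are given as a unit quaternion [x, y, z, w].
In Python, from plant import get_state, grab_frame, get_calibration, job_done gives the robot as it stands. The module is installed in compiled form; this text tells all that it offers.
- The arm moves only by the tool play_rows, never from a script. Its argument "series" is text: rows parted by semicolons, each of 6 numbers parted by spaces: the shift along the tool's x, y, z as a fraction of full scale, then the turn, a rotation vector about the tool's x, y, z as a fraction of full scale. In form: x y z ax ay az; .... A call has 1 to 8 rows; each row shifts and turns the commanded pose from where the row before left it, along the tool's axes as they then stand; what a row does not reach is not made up. Full scale, the value 1, is 4 cm for a shift and 5 degrees for a turn. A row lasts 1/12 s, in which the tool goes at most 41.7 mm and 7.16 degrees, less where a joint would pass 70% of its speed; a pose out of reach is approached as far as the arm can. A call with a number of a shift or a turn outside -1 to 1 is refused whole. A call with a gripper value outside its range is refused whole. "grip" is the closure, from -1 (fully open) to 1 (shut), set as the call begins (left out, the last holds). The fingers move at their own pace and stop on an object; "newtons" is the grip in N (left out, the last holds). Time passes only in rows, so rows that do not move let the fingers close. It gives the time, the measured TCP pose, the force and the opening at its end, in the units of the state.
- get_state(): the state, without advancing time (a new reading comes with each control period).
- grab_frame(name): name is "side" or "top" or "wrist"; returns (picture, depth): 480x640x3 uint8, blue, green, red; 480x640 float32, mm along the optical axis (not along the pixel's ray), 0 where there is no reading.
- get_calibration(name): a dict with "camera_matrix" (3x3 intrinsics, pixels), "k1" (the pictures are not rectified: a ray, as slopes to the right and down, at radius r is drawn at 1 + k1 r^2 times it, then the intrinsics apply), "position" and "attitude" of the camera in the world; the wrist camera has in their place "T_tool_cam" (4x4, takes a point from camera to tool coordinates, whose origin is the TCP and whose axes are the tool frame's). Camera axes: x right, y down, z forward; pixel columns grow to the right and rows downward; lengths in mm; the calibration is good to about 2 mm. A picture is of the moment at which its call begins: read the wrist's pose just before it. get_calibration takes no time and is no camera call.
- job_done(): hands the job in, once; it reports no verdict.
The state is a dict: "clock": time; "q": joint angles; "qvel": joint speeds; "tau": joint torques, N m; "tool_pos": TCP position; "ee_rot": TCP orientation; "contact_force": force on the tool from outside, world axes, zero at the start; "ft_torque": the same for the moment, N m; "gripper_width": finger opening in mm.
Only numpy, scipy, OpenCV 4.12 (cv2) and the standard library are available. Lean on these libraries where they do the work, as an engineer would, in place of code of your own. Each camera call takes 0.05 s, during which the arm holds its last target.

TASK

Take the long core rod from its notched rest and thread it tip first through the holes of all three upright boards of the wooden casting jig, entering at the board on the rod's handle side, then slide it fully home so that its collar rests against that first board, and let go. The boards may be clamped a finger-width or so off the jig's centreline, so feel for the hole gently and do not force the rod; leave everything else on the bench where it is.

Things in the scene. Friction and masses are not known exactly. Their poses are not given: they have to be found in the camera images.
- rod: The long core rod, about 0.12 kg: aluminium shaft 12 mm thick, 160 mm long (last 3 mm stepped to 10 mm), then a steel collar 30 mm across, 6 mm thick, then a square wooden handle 24 x 24 x 66 mm. Origin: on the axis at the collar's front face, which looks to the tip. Along its own y axis: tip at y = -160 mm, collar 0 to +6, handle +6 to +72. Starts level in its rest, axis 50 mm above the table
- rod_handle (a point): Centre of the rod's square handle, on the axis, 39 mm behind the collar's front face. Nothing is under or beside it at the start. It points to the robot's left, the tip to its right. The rod's balance point is about 25 mm in front of the collar
- rod_tip (a point): Centre of the rod's tip, on its axis (axes as the rod's).
- jig: Fixed wooden casting jig: base 150 x 170 mm, side rails (tops at 42 mm), between them a carriage with three upright boards, one behind the other along y, at y = +54 to +66, -6 to +6 and -66 to -54 mm. Each board is 76 mm wide, 12 mm thick, top 110 mm above the table, with one round 14 mm through hole centred 85 mm above the table. Rod enters from +y. Origin: base underside centre, on the table
- jig_mouth (a point): Nominal centreline at hole height, in the plane of the first board's outer face (jig y = +66 mm). The three holes are in line and parallel to the jig's y axis, but the carriage with all boards is clamped anywhere up to 18 mm to either side (jig +x or -x) of this centreline; no given pose tells where. The boards do not yield. Axes as the jig's
- jig_exit (a point): On the jig's nominal centreline at hole height, in the plane of the last board's outer face (jig y = -66 mm). Axes as the jig's.
- rest: The rod's fixed wooden rest: base 60 x 135 mm, 12 mm thick, long side along y; two open-topped notched uprights at y = +57.5 and -57.5 mm, each 12 mm thick, 50 mm wide, 56 mm high, carry the shaft 15.5 and 130.5 mm in front of the collar: lift the rod straight up. Origin: underside centre
- short_rod: A spare short rod without a collar: 55 mm shaft, 24 mm square wooden handle 66 mm long along its +y, lying on the table. Origin on the shaft's axis where it leaves the handle. Bystander: leave it alone.
- bowl: Black plastic mixing bowl, 150 mm across, 80 mm high. Origin: underside centre. Bystander: leave it alone.
- brush: Brush lying along its x axis. Origin: under its middle. Bystander: leave it alone.
- spatula: Spatula lying along its x axis. Origin: under its middle. Bystander: leave it alone.
- jar: White plastic jar with a steel lid, 64 mm across, 90 mm high. Origin: underside centre. Bystander: leave it alone.
- plaster_block: Stepped cut-off of plaster cornice, 70 x 90 mm, 58 mm high. Origin: underside centre. Bystander: leave it alone.
- wrench: Open-ended wrench lying along its x axis. Origin: under its middle. Bystander: leave it alone.
- mug: White mug, 80 mm across, 90 mm high. Origin: underside centre. Bystander: leave it alone.

How it is judged (in metres and radians):
On the way, in this order (a step that is already met when the one before it is completed fails the run):
1. the rod's tip is inside or through the hole of the first board (x of rod_tip in the frame of jig between -0.022 and 0.022 m and z of rod_tip in the frame of jig between 0.077 and 0.093 m and y of rod_tip in the frame of jig between 0 and 0.06 m), for 0.1 s.
2. the rod's tip has come through all three boards (x of rod_tip in the frame of jig between -0.022 and 0.022 m and z of rod_tip in the frame of jig between 0.077 and 0.093 m and y of rod_tip in the frame of jig below -0.068 m), for 0.1 s.
At the end, for the whole second after the job is handed in: The rod lies through the holes of all three boards, in line with them (within 0.06 rad), tip out beyond the last one, its collar's front face within 3 mm of the first board's outer face, at rest and released (x of rod_tip in the frame of jig between -0.022 and 0.022 m and z of rod_tip in the frame of jig between 0.077 and 0.093 m and x of rod in the frame of jig between -0.022 and 0.022 m and z of rod in the frame of jig between 0.077 and 0.093 m and y of rod in the frame of jig between 0.062 and 0.069 m and angle between the y axis of rod and the y axis of jig, either way round below 0.06 rad and linear speed of rod below 0.01 m/s and contact force between the fingers and rod below 0.1 N); the robot touches nothing.
It fails at once if the rod is pressed against the jig with more than 30 N (contact force between rod and jig above 30 N).
It fails at once if the gripper or arm presses on the jig with more than 30 N (contact force between the arm and jig above 30 N).
It fails at once if a bystander is moved by more than 20 mm (distance of any of short_rod, bowl, brush, spatula, jar, plaster_block, wrench, mug from where it was at the start of the episode above 0.02 m).
It also fails if it takes over 72 s, if anything falls off the work surface, if the arm or the gripper's body presses on something with over 40 N, if the wrist force passes 120 N, or if a joint passes its speed limit or range.

## Working session

There is one attempt and no reset: what is moved stays moved. The work goes in short steps, Python scripts to look and compute and a tool call to move; the robot and the scene stay as the last step left them, time stands still between calls to the robot, and variables do not carry over. Pictures are saved under pics/ and viewed, and the job is handed in when it is done.

Besides the shell and the picture viewer there is one more tool, called after "Emit:" as name(argument=value, ...) on one line, values as JSON. play_rows: Moves the arm, as the interface text tells. Its arguments: {"type":"object","properties":{"series":{"type":"string"},"grip":{"type":"number"},"newtons":{"type":"number"}},"required":["series"]}

```bash
mkdir -p pics; cat > h.py <<'E'
import numpy as np,cv2
from scipy.spatial.transform import Rotation as R
from plant import *
def cam(name,st=None):
    c=get_calibration(name);K=np.array(c["camera_matrix"],float);k1=c["k1"]
    if name=="wrist":
        T=np.eye(4);T[:3,:3]=R.from_quat(st["ee_rot"]).as_matrix();T[:3,3]=st["tool_pos"]
        T=T@np.array(c["T_tool_cam"])
    else:
        T=np.eye(4);a=np.array(c["attitude"],float)
        T[:3,:3]=R.from_quat(a).as_matrix() if a.size==4 else a.reshape(3,3)
        T[:3,3]=c["position"]
    return K,k1,T
def ray(C,u,v):
    K,k1,T=C
    p=cv2.undistortPoints(np.array([[[u,v]]],float),K,np.array([k1,0,0,0.]),None)[0,0]
    return T[:3,3],T[:3,:3]@np.array([p[0],p[1],1])
def onz(C,u,v,z):
    o,d=ray(C,u,v);return o+d*(z-o[2])/d[2]
def pt(C,u,v,dep):
    o,d=ray(C,u,v);return o+d*dep
def proj(C,P):
    K,k1,T=C;P=np.atleast_2d(P)
    q=(np.array(P,float)-T[:3,3])@T[:3,:3]
    x=q[:,:2]/q[:,2:];r=(x**2).sum(1,keepdims=True);x=x*(1+k1*r)
    return x@K[:2,:2].T+K[:2,2]
def grab(name,tag):
    st=get_state();f,d=grab_frame(name)
    cv2.imwrite(f"pics/{tag}.png",f);np.savez(f"pics/{tag}.npz",f=f,d=d,st=np.array([st],dtype=object))
    return st,f,d
def load(tag):
    z=np.load(f"pics/{tag}.npz",allow_pickle=True);return z["st"][0],z["f"],z["d"]
E
python3 - <<'E'
from h import *
for n in("side","top"): print(get_calibration(n)); grab(n,n+"0")
print(get_calibration("wrist")); print(get_state())
E
```

```text
{'camera_matrix': array([[616.37711636,   0.        , 320.03946399],
       [  0.        , 616.37711636, 226.18573274],
       [  0.        ,   0.        ,   1.        ]]), 'k1': -0.013908478517832555, 'position': array([ 128.46018506, -904.69187203, 1274.31373785]), 'attitude': array([ 0.91575404, -0.21357553,  0.08362376, -0.32982888])}
{'camera_matrix': array([[521.29284161,   0.        , 311.56374821],
       [  0.        , 521.29284161, 250.69161357],
       [  0.        ,   0.        ,   1.        ]]), 'k1': -0.010024966206803173, 'position': array([ 437.09207448,  -14.39983279, 1263.4995147 ]), 'attitude': array([-0.69543301,  0.71640737, -0.03709459,  0.04192137])}
{'camera_matrix': array([[405.38674498,   0.        , 315.03723737],
       [  0.        , 405.38674498, 236.11152302],
       [  0.        ,   0.        ,   1.        ]]), 'k1': -0.04177211215306719, 'T_tool_cam': array([[ 9.99999688e-01, -7.88172233e-04,  5.87386086e-05,
         2.52102728e-02],
       [-2.85122565e-04, -2.90438909e-01,  9.56893494e-01,
         3.21565715e+01],
       [-7.37136905e-04, -9.56893212e-01, -2.90439043e-01,
         7.45950880e+01],
       [ 0.00000000e+00,  0.00000000e+00,  0.00000000e+00,
         1.00000000e+00]])}
{'clock': 0.1, 'q': array([-1.19292123,  0.38417426,  0.01634462,  1.37101766, -0.00627352,
        1.3882098 , -0.04651591]), 'qvel': array([-4.11314149e-05, -2.48479110e-03, -4.42409211e-04, -1.37636702e-03,
        2.16801325e-04,  1.26374911e-04, -1.27849732e-04]), 'tau': array([ 4.04997627e-03, -6.29141593e+01,  8.48042741e-01, -3.72762501e+01,
        1.69006252e-02,  1.03572130e-02, -1.70871061e-05]), 'tool_pos': array([266.54228752, 565.16028245, 403.78000755]), 'ee_rot': array([ 0.59753985,  0.37810878, -0.37914412, -0.59684974]), 'contact_force': array([ 0.20896946, -0.28207215, -0.07339248]), 'ft_torque': array([-0.07616832, -0.01171513,  0.06863501]), 'gripper_width': 85.373251151479}
```

View pics/top0.png

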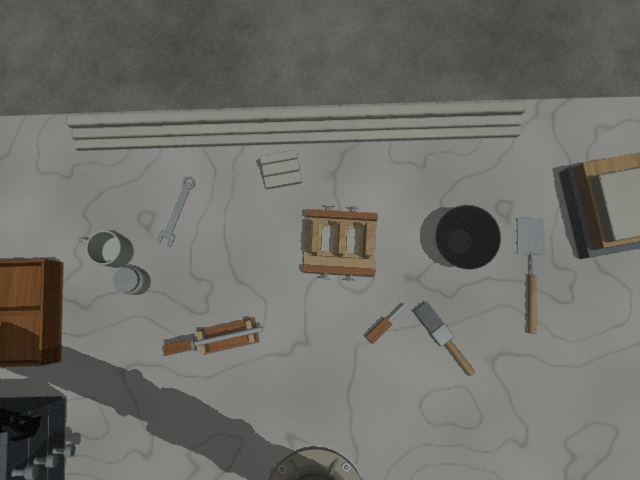

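View pics/side0.png

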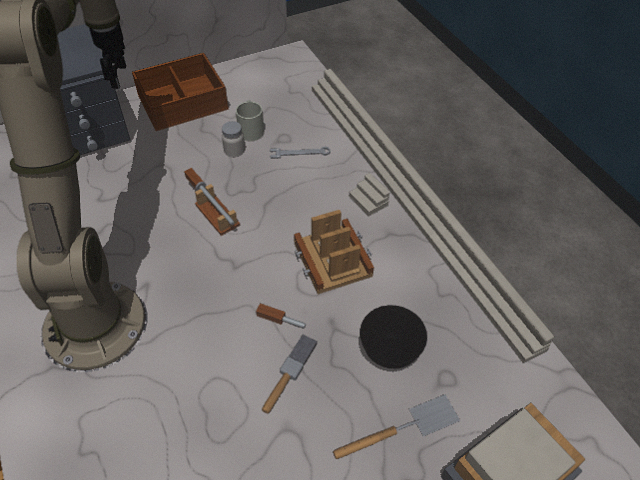

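```bash
python3 -c "
from h import *
s=get_state();print(R.from_quat(s['ee_rot']).as_matrix().round(4))"
```

```text
[[ 4.266e-01 -7.000e-04 -9.045e-01]
 [ 9.045e-01 -1.600e-03  4.266e-01]
 [-1.800e-03 -1.000e+00 -0.000e+00]]
```

```bash
python3 - <<'E'
from h import *
s,f,d=load("top0")
a=cv2.resize(f[300:370,150:275],None,fx=6,fy=6,interpolation=cv2.INTER_CUBIC);cv2.imwrite("pics/c1.png",a)
a=cv2.resize(f[195:290,290:390],None,fx=6,fy=6,interpolation=cv2.INTER_CUBIC);cv2.imwrite("pics/c2.png",a)
s,f,d=load("side0")
a=cv2.resize(f[200:300,280:390],None,fx=6,fy=6,interpolation=cv2.INTER_CUBIC);cv2.imwrite("pics/c3.png",a)
E
```

```text
(no output)
```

View pics/c1.png

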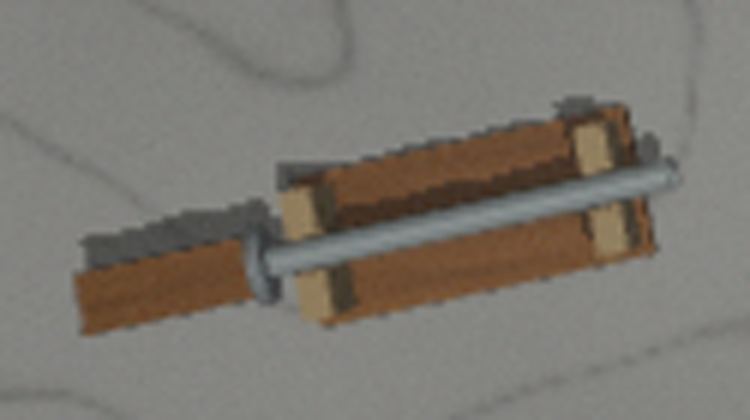

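View pics/c2.png

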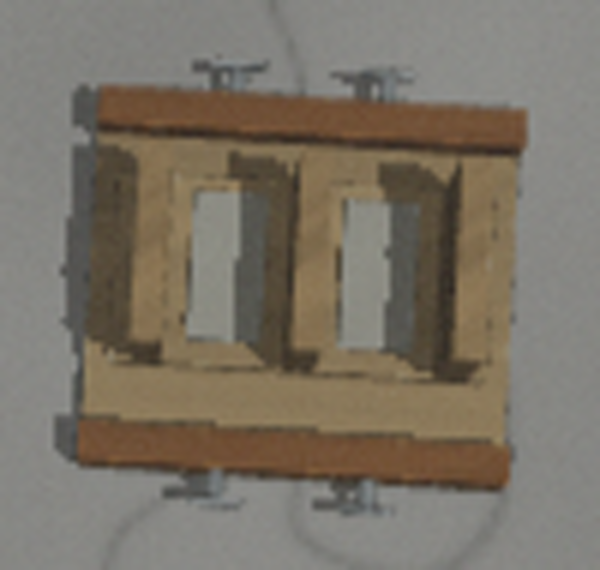

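View pics/c3.png

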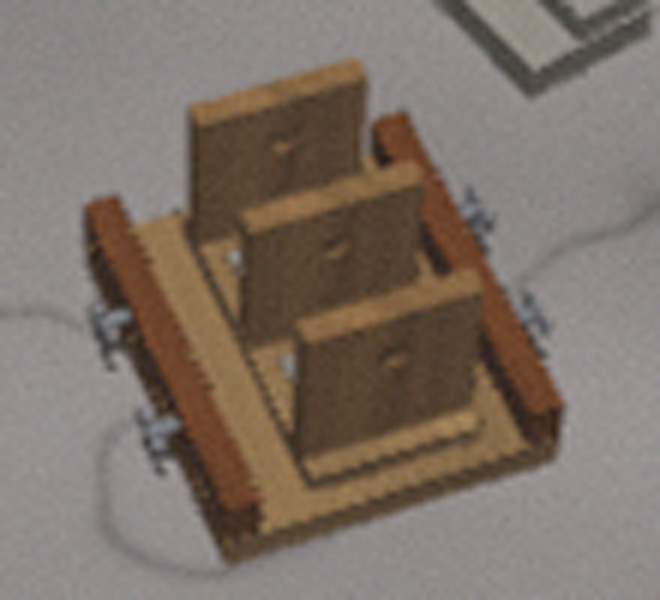

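```bash
cat > pc.py <<'E'
from h import *
def cloud(C,d):
    K,k1,T=C;v,u=np.mgrid[:480,:640]
    p=cv2.undistortPoints(np.stack([u,v],-1).reshape(-1,1,2).astype(float),K,np.array([k1,0,0,0.]),None)[:,0]
    P=np.c_[p,np.ones(len(p))]*d.reshape(-1,1)
    return (P@T[:3,:3].T+T[:3,3]).reshape(480,640,3)
E
python3 - <<'E'
from pc import *
for n in("top","side"):
    s,f,d=load(n+"0");C=cam(n);P=cloud(C,d)
    print(n,"table z",np.median(P[...,2][(np.abs(P[...,0]-500)<60)&(np.abs(P[...,1])<200)&(d>0)]))
    box={"top":(195,290,290,390),"side":(200,300,280,390)}[n]
    Q=P[box[0]:box[1],box[2]:box[3]].reshape(-1,3)
    for lo,hi in((104,116),(36,48)):
        q=Q[(Q[:,2]>lo)&(Q[:,2]<hi)]
        print(lo,len(q),q.min(0).round(1),q.max(0).round(1),np.median(q[:,2]))
        if lo>100:
            lab=np.round((q[:,1]-np.median(q[:,1]))/60)
            for k in set(lab):
                r=q[lab==k]; print(k,len(r)); 
                if len(r)>10: print(cv2.minAreaRect(r[:,:2].astype(np.float32)))
        else:
            m=q[:,0].mean()
            for r in(q[q[:,0]>m],q[q[:,0]<m]): print(len(r),cv2.minAreaRect(r[:,:2].astype(np.float32)))
    if n=="top":
        Q=P[300:370,150:275].reshape(-1,3);q=Q[(Q[:,2]>46)&(Q[:,2]<75)]
        print(len(q),cv2.minAreaRect(q[:,:2].astype(np.float32)))
# pixel-based
C=cam("top");sc=6
def cp(x,y,x0,y0):return x0+(x+.5)/sc-.5,y0+(y+.5)/sc-.5
for nm,x,y,z in[("tip",678,176,51),("shaft at collar",272,262,50),("handle end top",77,272,62),("handle end bot",83,334,62),("col top",252,232,50),("col bot",265,300,50)]:
    print(nm,onz(C,*cp(x,y,150,300),z).round(1))
for nm,x,y,z in[("railU L",98,88,42),("railU R",527,112,42),("railL botL",76,463,42),("railL botR",508,490,42),
  ("b1 topL",137,165,110),("b1 R top",176,168,110),("b1 botL",130,362,110),("b1 botR",165,362,110),("b3 tl",458,160,110),("b3 tr",495,190,110),("b3 bl",450,380,110),("b3 br",488,382,110),("b2 tl",305,150,110),("b2 bl",290,372,110)]:
    print(nm,onz(C,*cp(x,y,290,195),z).round(1))
E
```

```text
top table z 0.49410900666987345
104 556 [ 553.8 -143.4  104. ] [640.5  -7.1 115.9] 109.63822142031324
0.0 182
((597.5496826171875, -76.19088745117188), (11.930107116699219, 75.86005401611328), 84.6658935546875)
1.0 182
((603.108642578125, -16.466629028320312), (11.96584701538086, 75.48252868652344), 84.77487182617188)
-1.0 192
((592.0575561523438, -135.94076538085938), (12.407236099243164, 76.1622314453125), 84.80081939697266)
36 1149 [ 502.7 -166.2   36. ] [683.   13.5  47.7] 41.13595505502781
583 ((638.82275390625, -81.68737030029297), (168.92816162109375, 88.19867706298828), 89.88908386230469)
566 ((548.4802856445312, -70.24845886230469), (167.01742553710938, 90.8751449584961), 89.43727111816406)
905 ((375.546142578125, 225.0958709716797), (49.880741119384766, 233.49224853515625), 10.983129501342773)
side table z 0.9060498070172116
104 492 [ 554.6 -148.1  104.1] [642.8  -8.8 115.9] 109.39890156366698
0.0 162
((598.05029296875, -79.00901794433594), (17.389808654785156, 76.73047637939453), 83.04632568359375)
1.0 159
((603.8462524414062, -19.19576644897461), (20.332345962524414, 77.2
[... 308 characters left out ...]
2656)
492 ((545.6057739257812, -72.1739501953125), (88.713134765625, 173.49420166015625), 2.6905620098114014)
tip [395.4 110.   51. ]
shaft at collar [367.1 266.7  50. ]
handle end top [366.2 338.3  62. ]
handle end bot [342.9 335.9  62. ]
col top [378.7 274.3  50. ]
col bot [352.8 269.5  50. ]
railU L [673.9   2.5  42. ]
railU R [ 659.1 -167.    42. ]
railL botL [525.3  15.3  42. ]
railL botR [ 509.7 -153.1   42. ]
b1 topL [631.1 -12.2 110. ]
b1 R top [629.5 -26.7 110. ]
b1 botL [557.3  -7.4 110. ]
b1 botR [556.9 -20.4 110. ]
b3 tl [ 629.3 -132.   110. ]
b3 tr [ 617.6 -145.3  110. ]
b3 bl [ 547.  -125.7  110. ]
b3 br [ 545.8 -139.7  110. ]
b2 tl [634.9 -75.1 110. ]
b2 bl [551.8 -66.6 110. ]
```

Emit:
play_rows(series="0 0 0 0 1 0; 0 0 0 0 1 0; 0 0 0 0 1 0; 0 0 0 0 1 0; 0 0 0 0 1 0; 0 0 0 0 1 0; 0 0 0 0 1 0; 0 0 0 0 1 0", grip=-0.3, newtons=70)

```text
clock: 0.77
tool_pos: [266.6, 565.2, 404.1]
ee_rot: [0.691, 0.15, -0.15, -0.691]
contact_force: [0.4, 0.6, -1.2]
gripper_width: 55.3
```

Emit:
play_rows(series="0 0 0 0 1 0; 0 0 0 0 1 0; 0 0 0 0 0.76 0; 0 0 0 0 0 0")

```text
clock: 1.1
tool_pos: [266.5, 565.2, 404.1]
ee_rot: [0.704, 0.066, -0.067, -0.704]
contact_force: [-0.1, 1.3, -0.2]
gripper_width: 55.6
```

```bash
cat > go.py <<'E'
from h import *
import sys
def show(tgt=None):
    s=get_state();M=R.from_quat(s['ee_rot']).as_matrix();p=s['tool_pos']
    print("t",round(s['clock'],2),"tcp",p.round(1),"xang",round(np.degrees(np.arctan2(M[1,0],M[0,0])),2),"y",M[:,1].round(4),"F",s['contact_force'].round(1),"T",s['ft_torque'].round(2),"w",round(s['gripper_width'],1))
    if tgt is not None: print("shift tool mm",(M.T@(np.array(tgt)-p)).round(1),"units",(M.T@(np.array(tgt)-p)/40).round(3))
    return s,M,p
if __name__=="__main__": show([float(a) for a in sys.argv[1:4]] if len(sys.argv)>3 else None)
E
python3 go.py 361 297 330
```

```text
t 1.1 tcp [266.5 565.2 404.1] xang 10.77 y [-4.0e-04 -1.1e-03 -1.0e+00] F [-0.1  1.3 -0.2] T [ 0.02  0.05 -0.01] w 55.6
shift tool mm [  42.7   74.3 -281.1] units [ 1.069  1.859 -7.028]
```

Emit:
play_rows(series="0.15 0.2 -0.9 0 0 0; 0.15 0.25 -0.9 0 0 0; 0.15 0.25 -0.9 0 0 0; 0.15 0.25 -0.9 0 0 0; 0.15 0.25 -0.9 0 0 0; 0.15 0.25 -0.9 0 0 0; 0.15 0.25 -0.9 0 0 0; 0.02 0.15 -0.73 0 0 0")

```text
clock: 1.77
tool_pos: [362.9, 294.2, 329.6]
ee_rot: [0.704, 0.067, -0.068, -0.703]
contact_force: [0.4, -0.5, 0.0]
gripper_width: 55.5
```

Emit:
play_rows(series="0 0 0 0 0 0; 0 0 0 0 0 0")

```text
clock: 1.93
tool_pos: [362.6, 295.5, 330.4]
ee_rot: [0.704, 0.067, -0.067, -0.704]
contact_force: [0.6, 0.7, 0.2]
gripper_width: 55.8
```

```bash
python3 - <<'E'
from h import *
grab("wrist","w1")
E
python3 go.py 361 297 206
```

```text
t 1.98 tcp [362.  297.2 330.8] xang 10.99 y [-2.e-04  4.e-04 -1.e+00] F [-0.   0.2  0.6] T [0.02 0.03 0.03] w 55.6
shift tool mm [ -1.  124.8  -0. ] units [-0.026  3.12  -0.   ]
```

View pics/w1.png

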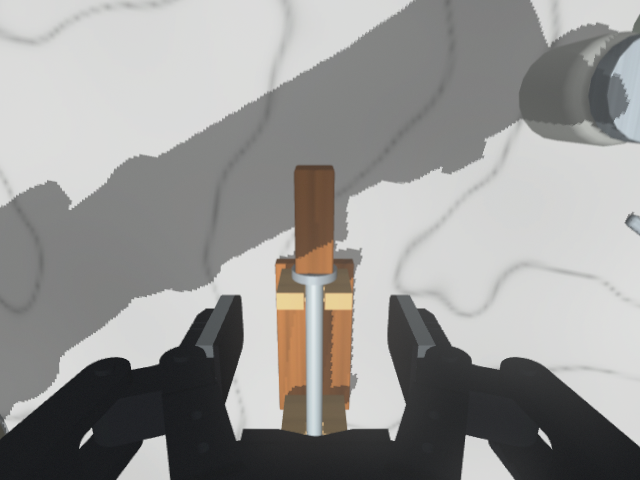

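```bash
python3 - <<'E'
from pc import *
s,f,d=load("w1");C=cam("wrist",s)
for nm,u,v,z in[("handle end L",295,167,62),("end R",333,167,62),("h near L",297,272,62),("h near R",334,272,62),("collar L",292,277,50),("collar R",337,277,50),("shaft",314,430,56),("shaft2",314.5,300,56)]:
    p=onz(C,u,v,z);M=R.from_quat(s['ee_rot']).as_matrix();print(nm,p.round(1),"tool",(M.T@(p-s['tool_pos'])).round(1))
P=cloud(C,d);Q=P[150:440,285:345].reshape(-1,3);q=Q[(Q[:,2]>59)&(Q[:,2]<66)];print(len(q),cv2.minAreaRect(q[:,:2].astype(np.float32)),np.median(q[:,2]))
E
```

```text
handle end L [342.1 337.   62. ] tool [-12.  268.4  44.6]
end R [363.8 341.1  62. ] tool [ 10.  268.4  44.6]
h near L [354.7 272.8  62. ] tool [-11.8 268.5 -20.8]
h near R [377.5 277.2  62. ] tool [ 11.4 268.4 -20.8]
collar L [352.4 263.8  50. ] tool [-15.7 280.5 -29.2]
collar R [381.6 269.4  50. ] tool [ 14.  280.4 -29.2]
shaft [389.1 148.9  56. ] tool [  -1.3  274.5 -148.9]
shaft2 [369.6 253.1  56. ] tool [ -0.8 274.5 -43. ]
4387 ((360.3327331542969, 301.5868835449219), (23.898027420043945, 72.57293701171875), 10.549616813659668) 60.57944095243161
```

Emit:
play_rows(series="-0.015 0.5 0 0 0 0; 0 0.6 0 0 0 0; 0 0.6 0 0 0 0; 0 0.5 0 0 0 0; 0 0.4 0 0 0 0; 0 0.3 0 0 0 0; 0 0.24 0 0 0 0; 0 0 0 0 0 0")

```text
clock: 2.65
tool_pos: [360.4, 298.0, 203.4]
ee_rot: [0.704, 0.068, -0.069, -0.703]
contact_force: [-0.5, -0.6, -0.7]
gripper_width: 55.3
```

Emit:
play_rows(series="0 0 0 0 0 0; 0 0 0 0 0 0; 0 0 0 0 0 0; 0 0 0 0 0 0; 0 0 0 0 0 0; 0 0 0 0 0 0; 0 0 0 0 0 0; 0 0 0 0 0 0", grip=1, newtons=70)

```text
clock: 3.32
tool_pos: [361.8, 297.7, 205.9]
ee_rot: [-0.703, -0.068, 0.067, 0.704]
contact_force: [0.4, 1.4, 6.1]
gripper_width: 23.2
```

```bash
python3 go.py 361 297 206
```

```text
t 3.32 tcp [361.8 297.7 205.9] xang 10.96 y [ 0.0013  0.0016 -1.    ] F [0.4 1.4 6.1] T [ 0.11 -0.15  0.04] w 23.2
shift tool mm [-1.  -0.1 -0.5] units [-0.024 -0.003 -0.014]
```

Emit:
play_rows(series="0 -0.1 0 0 0 0; 0 -0.2 0 0 0 0; 0 -0.2 0 0 0 0; 0 -0.25 0 0 0 0; 0 -0.25 0 0 0 0; 0 -0.25 0 0 0 0; 0 0 0 0 0 0; 0 0 0 0 0 0")

```text
clock: 3.98
tool_pos: [361.6, 297.4, 255.9]
ee_rot: [-0.703, -0.068, 0.067, 0.704]
contact_force: [-0.1, 0.2, -2.0]
gripper_width: 23.2
```

```bash
python3 - <<'E'
from h import *
grab("wrist","w2")
E
python3 go.py 361 297 206
```

```text
t 4.03 tcp [361.4 297.2 255.3] xang 10.95 y [ 2.e-04  5.e-04 -1.e+00] F [-0.2 -0.2 -1. ] T [ 0.   -0.02 -0.  ] w 23.1
shift tool mm [-0.5 49.3 -0.1] units [-0.012  1.232 -0.003]
```

View pics/w2.png

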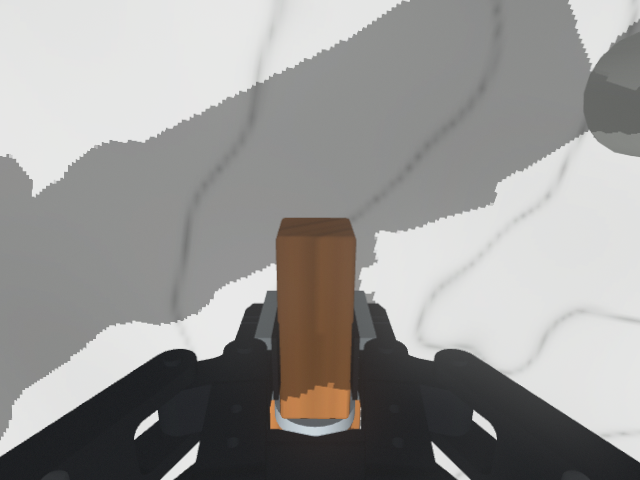

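Emit:
play_rows(series="0 0 0 0 0.8 0; 0 0 0 0 0.8 0; 0 0 0 0 0.8 0; 0 0 0 0 0.85 0; 0 0 0 0 0 0")

```text
clock: 4.45
tool_pos: [361.2, 297.0, 254.4]
ee_rot: [0.707, -0.034, 0.034, -0.706]
contact_force: [0.2, -0.3, -1.1]
gripper_width: 22.8
```

```bash
python3 go.py 623.3 201.6 245
```

```text
t 4.45 tcp [361.2 297.  254.4] xang -5.5 y [-0.001  -0.0011 -1.    ] F [ 0.2 -0.3 -1.1] T [ 0.06 -0.02  0.03] w 22.8
shift tool mm [270.1   9.2 -69.8] units [ 6.751  0.231 -1.745]
```

Emit:
play_rows(series="0.2 0 -0.05 0 0 0; 0.4 0 -0.1 0 0 0; 0.5 0 -0.12 0 0 0; 0.5 0 -0.13 0 0 0; 0.5 0 -0.13 0 0 0; 0.5 0 -0.13 0 0 0; 0.5 0 -0.13 0 0 0; 0.5 0 -0.13 0 0 0")

```text
clock: 5.12
tool_pos: [502.8, 246.3, 254.6]
ee_rot: [0.707, -0.032, 0.032, -0.706]
contact_force: [-0.5, -1.0, -0.8]
gripper_width: 22.7
```

Emit:
play_rows(series="0.5 0 -0.13 0 0 0; 0.5 0 -0.13 0 0 0; 0.5 0 -0.13 0 0 0; 0.5 0 -0.13 0 0 0; 0.5 0 -0.13 0 0 0; 0.4 0 -0.1 0 0 0; 0.25 0 -0.07 0 0 0; 0 0 0 0 0 0")

```text
clock: 5.78
tool_pos: [625.9, 200.4, 254.3]
ee_rot: [0.707, -0.033, 0.033, -0.706]
contact_force: [-0.6, -0.4, -0.7]
gripper_width: 23.1
```

Emit:
play_rows(series="0 0 0 0 0 0; 0 0 0 0 0 0; 0 0 0 0 0 0; 0 0 0 0 0 0")

```text
clock: 6.12
tool_pos: [623.3, 203.6, 255.1]
ee_rot: [-0.706, 0.032, -0.032, 0.707]
contact_force: [-0.1, -0.7, -0.4]
gripper_width: 23.0
```

```bash
python3 - <<'E'
from h import *
s,f,d=grab("side","s3");cv2.imwrite("pics/c4.png",cv2.resize(f[110:310,170:390],None,fx=3.5,fy=3,interpolation=cv2.INTER_CUBIC))
s,f,d=grab("top","t3");cv2.imwrite("pics/c5.png",cv2.resize(f[190:300,190:390],None,fx=4,fy=4,interpolation=cv2.INTER_CUBIC))
E
python3 go.py 623.3 201.6 245
```

```text
t 6.22 tcp [623.4 203.4 255.2] xang -5.24 y [-1.e-04  4.e-04 -1.e+00] F [ 0.4 -0.2 -0.8] T [ 0.13  0.08 -0.02] w 22.8
shift tool mm [ 0.  10.2 -1.9] units [ 0.001  0.256 -0.046]
```

View pics/c4.png

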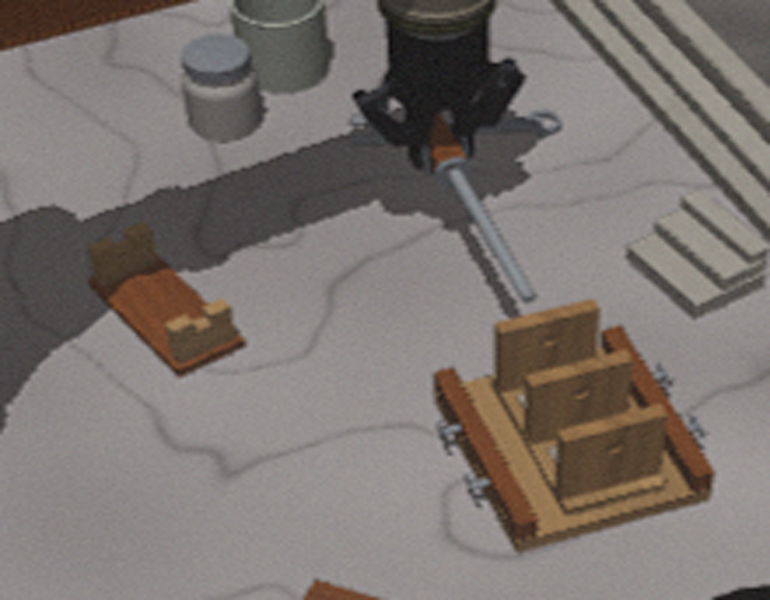

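View pics/c5.png

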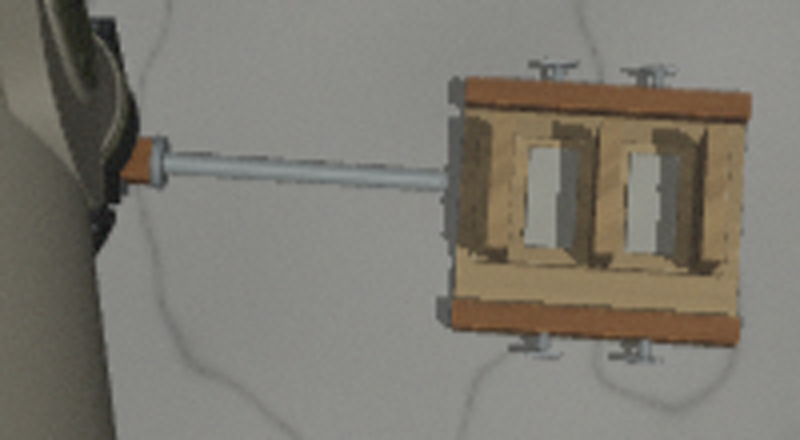

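```bash
cat > meas.py <<'E'
from pc import *
import sys
def rodline(tag,n,jd=np.array([.0921,.9957])):
    s,f,d=load(tag);C=cam(n);P=cloud(C,d)
    TP=s['tool_pos']; 
    rel=P-np.array([TP[0],TP[1],0]); along=-(rel[...,:2]@jd); lat=rel[...,:2]@np.array([jd[1],-jd[0]])
    zax=TP[2]-155.9
    m=(along>40)&(along<186)&(abs(lat)<14)&(abs(P[...,2]-zax)<14)
    q=np.c_[along[m],lat[m],P[...,2][m]]
    print(tag,len(q),"zax nominal",round(zax,1))
    for lo in range(40,190,15):
        r=q[(q[:,0]>=lo)&(q[:,0]<lo+15)]
        if len(r)>4: print(lo+7,"lat mid",((r[:,1].min()+r[:,1].max())/2).round(2),"mean",r[:,1].mean().round(2),"z med/max",np.median(r[:,2]).round(2),np.percentile(r[:,2],90).round(2),len(r))
    print("max along",q[:,0].max())
if __name__=="__main__":
    rodline(sys.argv[1],"top");rodline(sys.argv[2],"side")
E
python3 meas.py t3 s3
python3 - <<'E'
from h import *
# predict holes in side view, with board centre line & hole height 85, exit faces
C=cam("side");c=np.array([[603.1,-16.5],[597.5,-76.2],[592.1,-135.9]]);j=np.array([.0921,.9957]);l=np.array([j[1],-j[0]])
for b in c:
    for off in(-38,-18,0,18,38):
        p=np.r_[b-6*j+off*l,85];print(off,proj(C,p)[0].round(1),end=" ")
    print()
s,f,d=load("side0");cv2.imwrite("pics/c6.png",cv2.resize(f[205:275,310:365],None,fx=8,fy=8,interpolation=cv2.INTER_CUBIC))
E
```

```text
t3 349 zax nominal 99.3
47 lat mid -0.42 mean -1.02 z med/max 104.33 106.29 38
62 lat mid -0.7 mean -1.01 z med/max 104.04 106.78 33
77 lat mid -0.55 mean -0.97 z med/max 103.13 105.79 39
92 lat mid -1.08 mean -1.4 z med/max 103.46 107.08 33
107 lat mid -0.64 mean -1.15 z med/max 104.3 106.38 35
122 lat mid -0.57 mean -1.46 z med/max 103.53 106.14 37
137 lat mid -1.07 mean -0.91 z med/max 103.74 106.34 33
152 lat mid -0.62 mean -1.76 z med/max 102.26 106.37 37
167 lat mid -1.1 mean -1.5 z med/max 104.08 107.79 34
182 lat mid -1.33 mean -1.53 z med/max 103.09 105.01 30
max along 185.90894788990911
s3 197 zax nominal 99.2
47 lat mid 0.16 mean -0.4 z med/max 103.98 107.0 17
62 lat mid 0.77 mean -0.22 z med/max 102.16 105.85 20
77 lat mid -0.08 mean -0.31 z med/max 102.03 105.73 20
92 lat mid -0.27 mean -0.49 z med/max 102.56 106.23 17
107 lat mid -0.75 mean -1.48 z med/max 103.58 106.47 20
122 lat mid -0.67 mean -1.55 z med/max 102.91 108.21 21
137 lat mid -1.08 mean -1.31 z med/max 103.05 106.18 19
152 lat mid -0.26 mean -0.94 z med/max 103.54 107.3 24
167 lat mid -1.21 mean -0.87 z med/max 103.56 107.01 22
182 lat mid -0.19 mean -1.85 z med/max 103.87 107.84 17
max along 185.82806994154367
-38 [312.2 227. ] -18 [319.7 224.9] 0 [326.3 223. ] 18 [332.9 221. ] 38 [340.2 218.9] 
-38 [320.9 244.7] -18 [328.5 242.4] 0 [335.2 240.4] 18 [342.  238.4] 38 [349.4 236.1] 
-38 [330.  263.1] -18 [337.8 260.7] 0 [344.7 258.6] 18 [351.6 256.5] 38 [359.1 254.2]
```

View pics/c6.png

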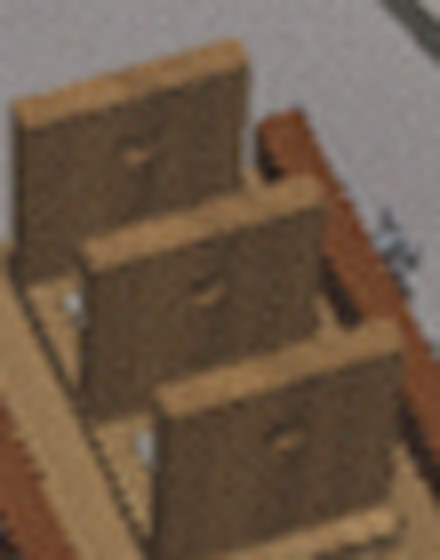

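Emit:
play_rows(series="0.025 0.1 0 0 0 0; 0 0.15 0 0 0 0; 0 0.1 0 0 0 0; 0 0 0 0 0 0; 0 0 0 0 0 0; 0 0 0 0 0 0; 0 0 0 0 0 0; 0 0 0 0 0 0")

```text
clock: 6.88
tool_pos: [625.0, 202.8, 241.3]
ee_rot: [-0.706, 0.033, -0.033, 0.706]
contact_force: [0.0, -0.5, -1.3]
gripper_width: 22.8
```

```bash
python3 - <<'E'
from h import *
s,f,d=grab("side","s4")
s,f,d=grab("top","t4")
E
python3 go.py 624.3 203.4 240.9; python3 meas.py t4 s4
```

```text
t 6.98 tcp [624.9 202.9 241.3] xang -5.3 y [ 2.e-04  1.e-04 -1.e+00] F [ 0.6 -0.3 -0.7] T [ 0.01 -0.04 -0.01] w 23.1
shift tool mm [-0.7  0.4  0.5] units [-0.017  0.01   0.012]
t4 335 zax nominal 85.4
47 lat mid -1.49 mean -1.57 z med/max 90.3 93.89 35
62 lat mid -0.41 mean -0.22 z med/max 89.02 91.38 32
77 lat mid -0.52 mean -1.8 z med/max 90.8 95.58 36
92 lat mid -0.82 mean -0.88 z med/max 89.61 92.91 31
107 lat mid -0.45 mean -1.54 z med/max 89.95 93.13 38
122 lat mid -1.32 mean -1.48 z med/max 90.03 93.42 34
137 lat mid -0.94 mean -1.11 z med/max 88.39 92.24 35
152 lat mid -1.74 mean -1.83 z med/max 89.52 91.62 35
167 lat mid -1.12 mean -1.22 z med/max 88.6 91.63 32
182 lat mid -1.01 mean -2.02 z med/max 90.72 92.82 27
max along 184.91929922703724
s4 190 zax nominal 85.4
47 lat mid 0.71 mean -0.2 z med/max 89.41 92.42 20
62 lat mid -0.02 mean -0.64 z med/max 90.41 92.92 20
77 lat mid -0.48 mean -1.16 z med/max 88.84 93.38 19
92 lat mid -0.98 mean -0.79 z med/max 90.43 93.45 20
107 lat mid -0.33 mean -0.89 z med/max 88.96 92.63 19
122 lat mid -0.05 mean -1.06 z med/max 89.68 92.38 20
137 lat mid -1.25 mean -1.56 z med/max 90.54 93.95 19
152 lat mid -0.3 mean -1.19 z med/max 89.59 92.65 18
167 lat mid -0.81 mean -1.69 z med/max 89.63 92.86 22
182 lat mid -0.55 mean -1.78 z med/max 91.18 93.92 13
max along 185.27605206035005
```

Emit:
play_rows(series="0 0.01 -0.15 0 0 0; 0 0 -0.15 0 0 0; 0 0 -0.1 0 0 0; 0 0 -0.05 0 0 0; 0 0 -0.05 0 0 0; 0 0 -0.05 0 0 0; 0 0 -0.05 0 0 0; 0 0 0 0 0 0")

```text
clock: 7.65
tool_pos: [622.7, 178.5, 240.7]
ee_rot: [0.706, -0.033, 0.033, -0.706]
contact_force: [-0.5, -0.0, -0.5]
gripper_width: 23.2
```

```bash
cat > st.py <<'E'
from go import *
s,M,p=show()
j=np.array([.0921,.9957]);r=p[:2]-np.array([603.7,-10.5]);print("TCP lat",round(r@np.array([j[1],-j[0]]),2),"tip depth past face",round(188-r@j,1),"collar gap",round(r@j-28,1),"axis z",round(p[2]-155.9,1),"F along in",round(-(s['contact_force'][:2]@j),1),"lat",round(s['contact_force'][:2]@np.array([j[1],-j[0]]),1))
E
python3 st.py
```

```text
t 7.65 tcp [622.7 178.5 240.7] xang -5.33 y [-0.e+00 -3.e-04 -1.e+00] F [-0.5 -0.  -0.5] T [ 0.09 -0.03  0.02] w 23.2
TCP lat 1.48 tip depth past face -1.9 collar gap 161.9 axis z 84.8 F along in 0.1 lat -0.5
```

Emit:
play_rows(series="0 0 -0.03 0 0 0; 0 0 -0.03 0 0 0; 0 0 -0.03 0 0 0; 0 0 -0.03 0 0 0; 0 0 0 0 0 0; 0 0 0 0 0 0")

```text
clock: 8.15
tool_pos: [622.2, 174.1, 240.7]
ee_rot: [0.706, -0.033, 0.033, -0.706]
contact_force: [0.6, 0.1, -0.4]
gripper_width: 23.2
```

```bash
python3 st.py
```

```text
t 8.15 tcp [622.2 174.1 240.7] xang -5.31 y [-1.e-04 -0.e+00 -1.e+00] F [ 0.6  0.1 -0.4] T [ 0.09  0.   -0.02] w 23.2
TCP lat 1.42 tip depth past face 2.5 collar gap 157.5 axis z 84.8 F along in -0.1 lat 0.6
```

Emit:
play_rows(series="0 0 -0.03 0 0 0; 0 0 -0.03 0 0 0; 0 0 -0.03 0 0 0; 0 0 -0.03 0 0 0; 0 0 0 0 0 0; 0 0 0 0 0 0")

```text
clock: 8.65
tool_pos: [621.8, 169.2, 240.7]
ee_rot: [0.706, -0.033, 0.033, -0.706]
contact_force: [0.6, -0.7, 0.0]
gripper_width: 23.2
```

```bash
python3 st.py
```

```text
t 8.65 tcp [621.8 169.2 240.7] xang -5.32 y [-1.e-04 -0.e+00 -1.e+00] F [ 0.6 -0.7  0. ] T [0.02 0.02 0.03] w 23.2
TCP lat 1.43 tip depth past face 7.4 collar gap 152.6 axis z 84.8 F along in 0.6 lat 0.7
```

In the hole with almost no force. Continue gently.

Emit:
play_rows(series="0 0 -0.04 0 0 0; 0 0 -0.04 0 0 0; 0 0 -0.04 0 0 0; 0 0 -0.04 0 0 0; 0 0 -0.04 0 0 0; 0 0 0 0 0 0; 0 0 0 0 0 0")

```text
clock: 9.23
tool_pos: [621.0, 161.2, 240.7]
ee_rot: [0.706, -0.033, 0.033, -0.706]
contact_force: [-0.1, 0.7, -0.9]
gripper_width: 23.0
```

```bash
python3 st.py
```

```text
t 9.23 tcp [621.  161.2 240.7] xang -5.32 y [-1.e-04 -0.e+00 -1.e+00] F [-0.1  0.7 -0.9] T [ 0.02 -0.01 -0.  ] w 23.0
TCP lat 1.43 tip depth past face 15.4 collar gap 144.6 axis z 84.8 F along in -0.7 lat -0.1
```

Emit:
play_rows(series="0 0 -0.05 0 0 0; 0 0 -0.05 0 0 0; 0 0 -0.05 0 0 0; 0 0 -0.05 0 0 0; 0 0 -0.05 0 0 0; 0 0 -0.05 0 0 0; 0 0 0 0 0 0; 0 0 0 0 0 0")

```text
clock: 9.9
tool_pos: [619.9, 149.2, 240.7]
ee_rot: [0.706, -0.033, 0.033, -0.706]
contact_force: [0.3, -0.1, -1.0]
gripper_width: 23.0
```

```bash
python3 st.py
```

```text
t 9.9 tcp [619.9 149.2 240.7] xang -5.32 y [-0.e+00 -1.e-04 -1.e+00] F [ 0.3 -0.1 -1. ] T [ 0.07  0.08 -0.01] w 23.0
TCP lat 1.43 tip depth past face 27.5 collar gap 132.5 axis z 84.8 F along in 0.0 lat 0.3
```

Emit:
play_rows(series="0 0 -0.06 0 0 0; 0 0 -0.06 0 0 0; 0 0 -0.06 0 0 0; 0 0 -0.06 0 0 0; 0 0 -0.06 0 0 0; 0 0 -0.06 0 0 0; 0 0 0 0 0 0; 0 0 0 0 0 0")

```text
clock: 10.57
tool_pos: [618.6, 134.9, 240.7]
ee_rot: [0.706, -0.033, 0.033, -0.706]
contact_force: [0.4, 0.6, -0.1]
gripper_width: 22.8
```

```bash
python3 st.py;  python3 - <<'E'
from h import *
s,f,d=grab("top","t5");cv2.imwrite("pics/c7.png",cv2.resize(f[195:290,270:390],None,fx=6,fy=6,interpolation=cv2.INTER_CUBIC))
E
```

```text
t 10.57 tcp [618.6 134.9 240.7] xang -5.33 y [-0. -0. -1.] F [ 0.4  0.6 -0.1] T [ 0.07 -0.04 -0.01] w 22.8
TCP lat 1.43 tip depth past face 41.8 collar gap 118.2 axis z 84.8 F along in -0.6 lat 0.4
```

View pics/c7.png

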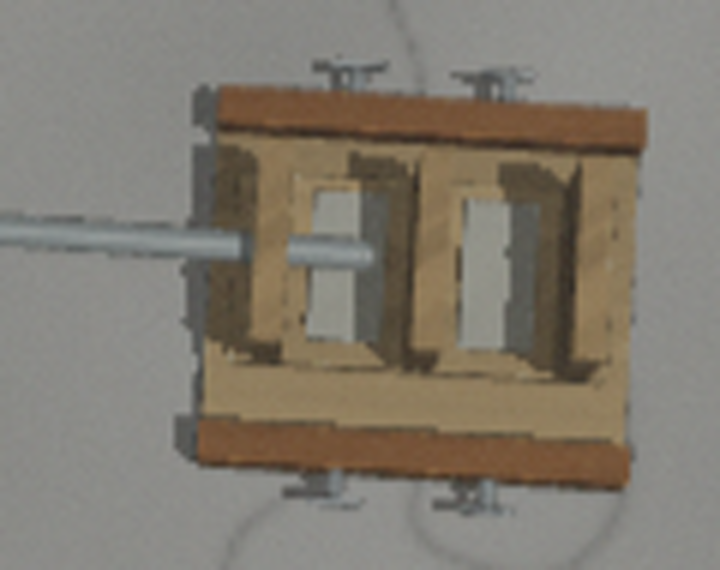

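Emit:
play_rows(series="0 0 -0.06 0 0 0; 0 0 -0.06 0 0 0; 0 0 -0.06 0 0 0; 0 0 -0.06 0 0 0; 0 0 -0.04 0 0 0; 0 0 -0.04 0 0 0; 0 0 0 0 0 0")

```text
clock: 11.2
tool_pos: [617.4, 121.8, 240.7]
ee_rot: [0.706, -0.033, 0.033, -0.706]
contact_force: [0.2, -1.1, -0.0]
gripper_width: 23.1
```

Emit:
play_rows(series="0 0 -0.03 0 0 0; 0 0 -0.03 0 0 0; 0 0 -0.03 0 0 0; 0 0 -0.03 0 0 0; 0 0 0 0 0 0; 0 0 0 0 0 0")

```text
clock: 11.7
tool_pos: [616.9, 117.5, 240.7]
ee_rot: [0.706, -0.033, 0.033, -0.706]
contact_force: [-0.2, 0.8, -1.3]
gripper_width: 23.2
```

```bash
python3 st.py
```

```text
t 11.7 tcp [616.9 117.5 240.7] xang -5.31 y [-1.e-04 -0.e+00 -1.e+00] F [-0.2  0.8 -1.3] T [0.06 0.01 0.04] w 23.2
TCP lat 1.39 tip depth past face 59.3 collar gap 100.7 axis z 84.8 F along in -0.8 lat -0.3
```

Emit:
play_rows(series="0 0 -0.03 0 0 0; 0 0 -0.03 0 0 0; 0 0 -0.03 0 0 0; 0 0 -0.03 0 0 0; 0 0 0 0 0 0; 0 0 0 0 0 0")

```text
clock: 12.2
tool_pos: [616.5, 112.7, 240.7]
ee_rot: [0.706, -0.033, 0.033, -0.706]
contact_force: [0.4, -0.1, -1.6]
gripper_width: 23.0
```

```bash
python3 st.py
```

```text
t 12.2 tcp [616.5 112.7 240.7] xang -5.32 y [-1.e-04 -0.e+00 -1.e+00] F [ 0.4 -0.1 -1.6] T [ 0.02 -0.01 -0.04] w 23.0
TCP lat 1.41 tip depth past face 64.2 collar gap 95.8 axis z 84.8 F along in 0.1 lat 0.4
```

Emit:
play_rows(series="0 0 -0.03 0 0 0; 0 0 -0.03 0 0 0; 0 0 -0.03 0 0 0; 0 0 -0.03 0 0 0; 0 0 -0.03 0 0 0; 0 0 0 0 0 0")

```text
clock: 12.7
tool_pos: [615.9, 106.4, 240.7]
ee_rot: [0.706, -0.033, 0.033, -0.706]
contact_force: [-0.1, -0.4, -0.5]
gripper_width: 23.1
```

```bash
python3 st.py
```

```text
t 12.7 tcp [615.9 106.4 240.7] xang -5.33 y [-1.e-04 -2.e-04 -1.e+00] F [-0.1 -0.4 -0.5] T [ 0.04 -0.03 -0.02] w 23.1
TCP lat 1.41 tip depth past face 70.5 collar gap 89.5 axis z 84.8 F along in 0.4 lat -0.0
```

Emit:
play_rows(series="0 0 -0.05 0 0 0; 0 0 -0.05 0 0 0; 0 0 -0.05 0 0 0; 0 0 -0.05 0 0 0; 0 0 -0.05 0 0 0; 0 0 -0.05 0 0 0; 0 0 0 0 0 0; 0 0 0 0 0 0")

```text
clock: 13.37
tool_pos: [614.8, 94.7, 240.7]
ee_rot: [0.706, -0.033, 0.033, -0.706]
contact_force: [-0.4, 0.1, -0.8]
gripper_width: 22.7
```

```bash
python3 st.py
```

```text
t 13.37 tcp [614.8  94.7 240.7] xang -5.32 y [-1.e-04 -0.e+00 -1.e+00] F [-0.4  0.1 -0.8] T [0.05 0.   0.06] w 22.7
TCP lat 1.4 tip depth past face 82.2 collar gap 77.8 axis z 84.8 F along in -0.0 lat -0.4
```

Emit:
play_rows(series="0 0 -0.05 0 0 0; 0 0 -0.05 0 0 0; 0 0 -0.05 0 0 0; 0 0 -0.05 0 0 0; 0 0 -0.05 0 0 0; 0 0 -0.05 0 0 0; 0 0 0 0 0 0; 0 0 0 0 0 0")

```text
clock: 14.03
tool_pos: [613.7, 82.8, 240.7]
ee_rot: [0.706, -0.033, 0.033, -0.706]
contact_force: [-0.8, -0.0, -1.2]
gripper_width: 23.1
```

```bash
python3 st.py;  python3 - <<'E'
from h import *
s,f,d=grab("top","t6");cv2.imwrite("pics/c8.png",cv2.resize(f[195:290,270:390],None,fx=6,fy=6,interpolation=cv2.INTER_CUBIC))
E
```

```text
t 14.03 tcp [613.7  82.8 240.7] xang -5.32 y [ 0. -0. -1.] F [-0.8 -0.  -1.2] T [ 0.09 -0.    0.01] w 23.1
TCP lat 1.42 tip depth past face 94.2 collar gap 65.8 axis z 84.8 F along in 0.1 lat -0.8
```

View pics/c8.png

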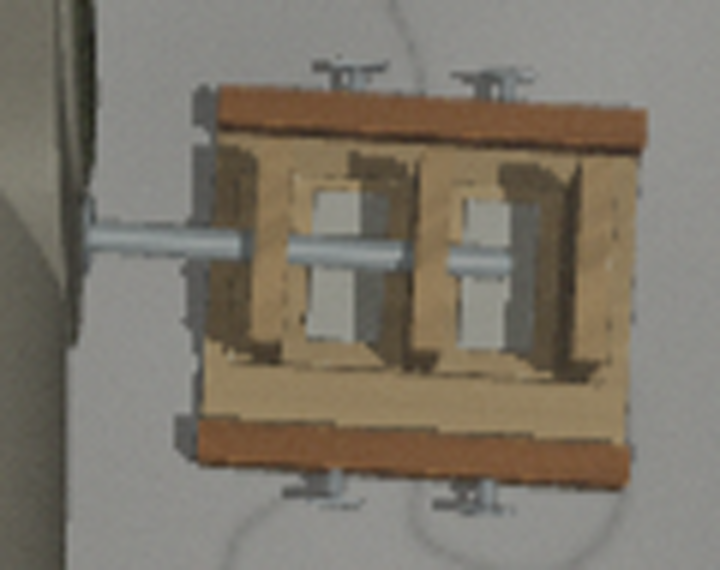

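Emit:
play_rows(series="0 0 -0.06 0 0 0; 0 0 -0.06 0 0 0; 0 0 -0.06 0 0 0; 0 0 -0.06 0 0 0; 0 0 -0.06 0 0 0; 0 0 -0.06 0 0 0; 0 0 -0.06 0 0 0; 0 0 0 0 0 0")

```text
clock: 14.75
tool_pos: [612.1, 65.4, 240.7]
ee_rot: [0.706, -0.033, 0.033, -0.706]
contact_force: [-0.3, -0.3, -0.7]
gripper_width: 22.9
```

Emit:
play_rows(series="0 0 -0.04 0 0 0; 0 0 -0.04 0 0 0; 0 0 -0.04 0 0 0; 0 0 -0.03 0 0 0; 0 0 -0.03 0 0 0; 0 0 0 0 0 0; 0 0 0 0 0 0")

```text
clock: 15.33
tool_pos: [611.5, 59.0, 240.7]
ee_rot: [0.706, -0.033, 0.033, -0.706]
contact_force: [0.2, -0.0, -0.8]
gripper_width: 23.3
```

```bash
python3 st.py
```

```text
t 15.33 tcp [611.5  59.  240.7] xang -5.31 y [-1.e-04 -0.e+00 -1.e+00] F [ 0.2 -0.  -0.8] T [ 0.05  0.06 -0.05] w 23.3
TCP lat 1.37 tip depth past face 118.1 collar gap 41.9 axis z 84.8 F along in 0.0 lat 0.2
```

Emit:
play_rows(series="0 0 -0.03 0 0 0; 0 0 -0.03 0 0 0; 0 0 -0.03 0 0 0; 0 0 -0.03 0 0 0; 0 0 0 0 0 0; 0 0 0 0 0 0")

```text
clock: 15.83
tool_pos: [611.1, 54.1, 240.7]
ee_rot: [0.706, -0.033, 0.033, -0.706]
contact_force: [-0.6, 0.1, -1.2]
gripper_width: 23.3
```

```bash
python3 st.py
```

```text
t 15.83 tcp [611.1  54.1 240.7] xang -5.32 y [-0. -0. -1.] F [-0.6  0.1 -1.2] T [ 0.01 -0.02 -0.01] w 23.3
TCP lat 1.38 tip depth past face 123.0 collar gap 37.0 axis z 84.8 F along in -0.1 lat -0.6
```

Emit:
play_rows(series="0 0 -0.03 0 0 0; 0 0 -0.03 0 0 0; 0 0 -0.03 0 0 0; 0 0 -0.03 0 0 0; 0 0 0 0 0 0; 0 0 0 0 0 0")

```text
clock: 16.33
tool_pos: [610.6, 49.3, 240.7]
ee_rot: [0.706, -0.033, 0.033, -0.706]
contact_force: [0.3, 0.1, -1.9]
gripper_width: 22.7
```

```bash
python3 st.py
```

```text
t 16.33 tcp [610.6  49.3 240.7] xang -5.32 y [-1.e-04 -1.e-04 -1.e+00] F [ 0.3  0.1 -1.9] T [ 0.05 -0.01  0.01] w 22.7
TCP lat 1.38 tip depth past face 127.8 collar gap 32.2 axis z 84.8 F along in -0.1 lat 0.3
```

Entering the third board without resistance.

Emit:
play_rows(series="0 0 -0.04 0 0 0; 0 0 -0.04 0 0 0; 0 0 -0.04 0 0 0; 0 0 -0.04 0 0 0; 0 0 -0.04 0 0 0; 0 0 -0.04 0 0 0; 0 0 0 0 0 0; 0 0 0 0 0 0")

```text
clock: 17.0
tool_pos: [609.7, 39.8, 240.7]
ee_rot: [0.706, -0.033, 0.033, -0.706]
contact_force: [-0.7, 0.6, -0.6]
gripper_width: 23.0
```

```bash
python3 st.py
```

```text
t 17.0 tcp [609.7  39.8 240.7] xang -5.32 y [-0. -0. -1.] F [-0.7  0.6 -0.6] T [ 0.1  -0.01  0.01] w 23.0
TCP lat 1.38 tip depth past face 137.4 collar gap 22.6 axis z 84.8 F along in -0.5 lat -0.8
```

Emit:
play_rows(series="0 0 -0.04 0 0 0; 0 0 -0.04 0 0 0; 0 0 -0.04 0 0 0; 0 0 -0.04 0 0 0; 0 0 -0.04 0 0 0; 0 0 -0.04 0 0 0; 0 0 0 0 0 0; 0 0 0 0 0 0")

```text
clock: 17.67
tool_pos: [608.8, 30.2, 240.7]
ee_rot: [0.706, -0.033, 0.033, -0.706]
contact_force: [-0.2, -0.0, -1.2]
gripper_width: 22.9
```

```bash
python3 st.py;  python3 - <<'E'
from h import *
s,f,d=grab("side","s7");cv2.imwrite("pics/c9.png",cv2.resize(f[180:290,260:390],None,fx=5,fy=5,interpolation=cv2.INTER_CUBIC))
E
```

```text
t 17.67 tcp [608.8  30.2 240.7] xang -5.32 y [-0.e+00 -1.e-04 -1.e+00] F [-0.2 -0.  -1.2] T [0.06 0.   0.03] w 22.9
TCP lat 1.37 tip depth past face 147.0 collar gap 13.0 axis z 84.8 F along in 0.0 lat -0.2
```

View pics/c9.png

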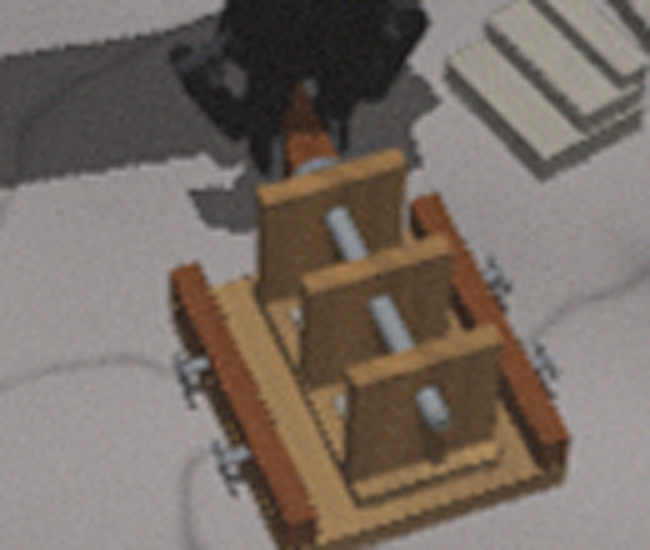

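Emit:
play_rows(series="0 0 -0.04 0 0 0; 0 0 -0.04 0 0 0; 0 0 -0.04 0 0 0; 0 0 -0.04 0 0 0; 0 0 -0.04 0 0 0; 0 0 0 0 0 0; 0 0 0 0 0 0")

```text
clock: 18.3
tool_pos: [608.1, 22.2, 240.7]
ee_rot: [0.706, -0.033, 0.033, -0.706]
contact_force: [-0.2, 0.5, -0.3]
gripper_width: 22.9
```

```bash
python3 st.py
```

```text
t 18.3 tcp [608.1  22.2 240.7] xang -5.32 y [-1.e-04 -1.e-04 -1.e+00] F [-0.2  0.5 -0.3] T [ 0.01 -0.01  0.02] w 22.9
TCP lat 1.36 tip depth past face 155.0 collar gap 5.0 axis z 84.8 F along in -0.4 lat -0.2
```

Emit:
play_rows(series="0 0 -0.02 0 0 0; 0 0 -0.02 0 0 0; 0 0 -0.02 0 0 0; 0 0 0 0 0 0; 0 0 0 0 0 0")

```text
clock: 18.72
tool_pos: [607.9, 20.1, 240.7]
ee_rot: [-0.706, 0.033, -0.033, 0.706]
contact_force: [-0.8, 0.7, -0.7]
gripper_width: 22.9
```

```bash
python3 st.py
```

```text
t 18.72 tcp [607.9  20.1 240.7] xang -5.3 y [-1.e-04  1.e-04 -1.e+00] F [-0.8  0.7 -0.7] T [ 0.2 -0.   0. ] w 22.9
TCP lat 1.33 tip depth past face 157.1 collar gap 2.9 axis z 84.8 F along in -0.6 lat -0.8
```

Emit:
play_rows(series="0 0 -0.015 0 0 0; 0 0 -0.015 0 0 0; 0 0 0 0 0 0; 0 0 0 0 0 0")

```text
clock: 19.05
tool_pos: [607.8, 19.9, 240.7]
ee_rot: [-0.706, 0.032, -0.032, 0.707]
contact_force: [-1.0, 4.9, -1.2]
gripper_width: 22.5
```

```bash
python3 st.py
```

```text
t 19.05 tcp [607.8  19.9 240.7] xang -5.23 y [-0.      0.0012 -1.    ] F [-1.   4.9 -1.2] T [1.14 0.04 0.04] w 22.5
TCP lat 1.28 tip depth past face 157.3 collar gap 2.7 axis z 84.8 F along in -4.8 lat -1.4
```

```bash
python3 - <<'E'
from h import *
s,f,d=grab("side","s8");cv2.imwrite("pics/c10.png",cv2.resize(f[190:280,290:370],None,fx=7,fy=6.5,interpolation=cv2.INTER_CUBIC))
s,f,d=grab("top","t8");cv2.imwrite("pics/c11.png",cv2.resize(f[195:290,270:390],None,fx=6,fy=6,interpolation=cv2.INTER_CUBIC))
C=cam("top");j=np.array([.0921,.9957]);tip=np.r_[np.array([603.7,-10.5])-160*j,90];q=proj(C,tip)[0];print("exp tip crop",(q-[270,195])*6)
C=cam("side");tip[2]=85;q=proj(C,tip)[0];print("exp tip side crop",(q-[290,190])*[7,6.5])
E
```

```text
exp tip crop [674.80780708 268.75537399]
exp tip side crop [414.54861021 503.50995088]
```

View pics/c10.png

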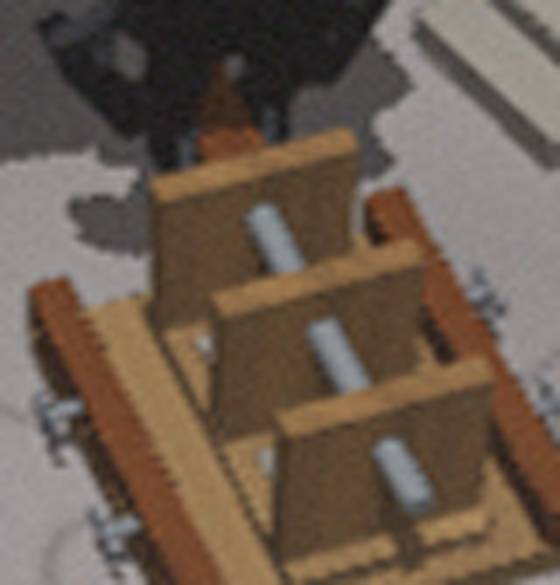

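View pics/c11.png

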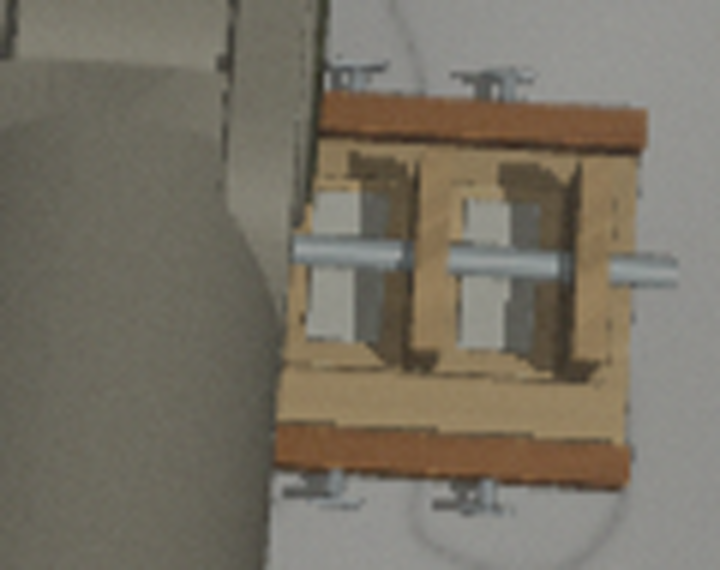

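Emit:
play_rows(series="0 0 -0.015 0 0 0; 0 0 0 0 0 0; 0 0 0 0 0 0")

```text
clock: 19.4
tool_pos: [607.8, 19.8, 240.7]
ee_rot: [-0.706, 0.032, -0.032, 0.707]
contact_force: [-0.7, 6.6, 0.2]
gripper_width: 22.8
```

```bash
python3 st.py
```

```text
t 19.4 tcp [607.8  19.8 240.7] xang -5.2 y [ 0.      0.0017 -1.    ] F [-0.7  6.6  0.2] T [1.33 0.03 0.07] w 22.8
TCP lat 1.28 tip depth past face 157.5 collar gap 2.5 axis z 84.8 F along in -6.5 lat -1.3
```

Emit:
play_rows(series="0 0 0 0 0 0; 0 0 0 0 0 0; 0 0 0 0 0 0; 0 0 0 0 0 0; 0 0 0 0 0 0; 0 0 0 0 0 0", grip=-0.3)

```text
clock: 19.9
tool_pos: [607.7, 17.9, 240.7]
ee_rot: [0.706, -0.033, 0.033, -0.706]
contact_force: [-0.8, 0.1, 0.6]
gripper_width: 55.7
```

```bash
python3 st.py
```

```text
t 19.9 tcp [607.7  17.9 240.7] xang -5.33 y [ 0.e+00 -3.e-04 -1.e+00] F [-0.8  0.1  0.6] T [ 0.04  0.02 -0.03] w 55.7
TCP lat 1.4 tip depth past face 159.4 collar gap 0.6 axis z 84.8 F along in -0.0 lat -0.8
```

Emit:
play_rows(series="0 -0.1 0 0 0 0; 0 -0.2 0 0 0 0; 0 -0.3 0 0 0 0; 0 -0.4 0 0 0 0; 0 -0.5 0 0 0 0; 0 -0.5 0 0 0 0; 0 -0.5 0 0 0 0; 0 -0.5 0 0 0 0")

```text
clock: 20.57
tool_pos: [607.6, 18.1, 363.2]
ee_rot: [-0.706, 0.032, -0.033, 0.706]
contact_force: [0.3, 0.1, 0.5]
gripper_width: 55.7
```

Emit:
play_rows(series="0 -0.3 0.5 0 0 0; 0 0 0.7 0 0 0; 0 0 0.7 0 0 0; 0 0 0.7 0 0 0; 0 0 0.7 0 0 0; 0 0 0.5 0 0 0; 0 0 0 0 0 0; 0 0 0 0 0 0")

```text
clock: 21.23
tool_pos: [621.5, 171.4, 373.6]
ee_rot: [-0.706, 0.031, -0.032, 0.707]
contact_force: [-0.8, -1.4, -0.0]
gripper_width: 55.6
```

```bash
python3 st.py; python3 - <<'E'
from pc import *
s,f,d=grab("side","s9");cv2.imwrite("pics/c12.png",cv2.resize(f[170:290,260:380],None,fx=5,fy=5,interpolation=cv2.INTER_CUBIC))
s,f,d=grab("top","t9");cv2.imwrite("pics/c13.png",cv2.resize(f[195:290,230:390],None,fx=5,fy=5,interpolation=cv2.INTER_CUBIC))
E
```

```text
t 21.23 tcp [621.5 171.4 373.6] xang -5.13 y [ 7.e-04  4.e-04 -1.e+00] F [-0.8 -1.4 -0. ] T [-0.05  0.01 -0.05] w 55.6
TCP lat 1.01 tip depth past face 5.3 collar gap 154.7 axis z 217.7 F along in 1.4 lat -0.6
```

View pics/c12.png

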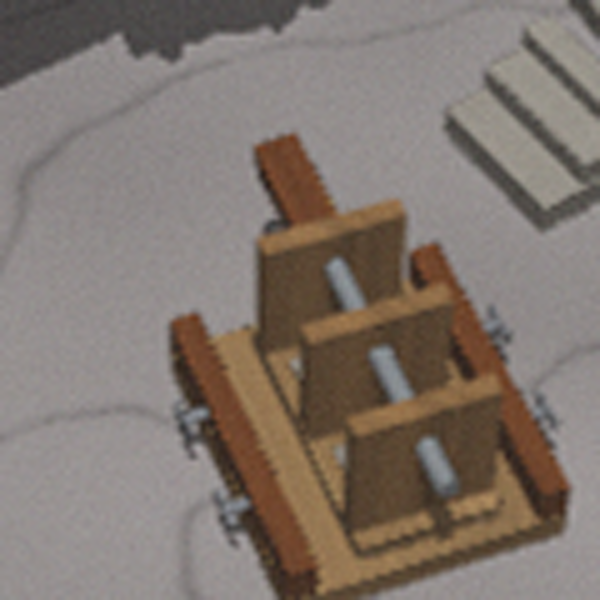

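View pics/c13.png

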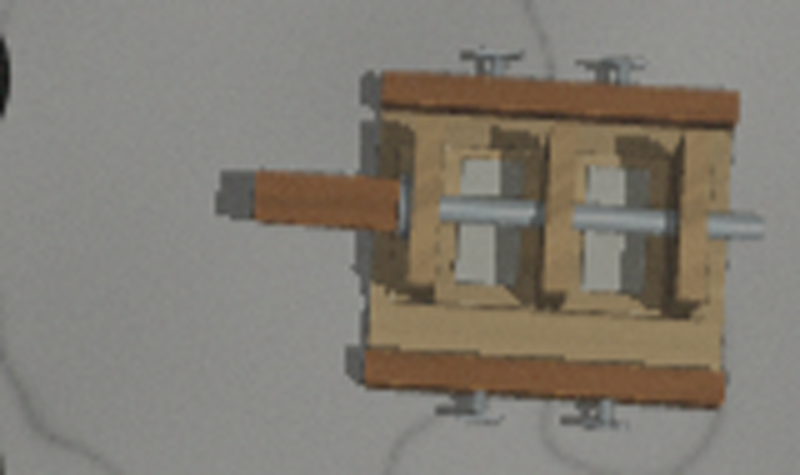

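```bash
python3 - <<'E'
from pc import *
s,f,d=load("t9");C=cam("top");P=cloud(C,d)
j=np.array([.0921,.9957]);r=P[...,:2]-np.array([603.7,-10.5]);a=r@j;l=r@np.array([j[1],-j[0]])
m=(a>2)&(a<85)&(abs(l)<20)&(P[...,2]>80)&(P[...,2]<112);print("handle along max (exp 72)",np.percentile(a[m],[0.5,50,99.5]).round(1), "z",np.median(P[...,2][m]).round(1))
m=(a<-128)&(a>-175)&(abs(l)<12)&(P[...,2]>75)&(P[...,2]<105);print("tip along (exp -160)",np.percentile(a[m],[0.5,99.5]).round(1),"lat",np.mean(l[m]).round(2),"z",np.percentile(P[...,2][m],90).round(1))
for x,y,z in((255,170,97),(255,220,97),(764,228,85),(415,150,110)):
    p=onz(C,230+(x+.5)/5-.5,195+(y+.5)/5-.5,z);q=p[:2]-[603.7,-10.5];print((q@j).round(1))
for lo in(10,30,50):
    m=(a>lo)&(a<lo+15)&(abs(l)<16)&(P[...,2]>88)&(P[...,2]<108);print(lo,l[m].mean().round(2),np.median(P[...,2][m]).round(1))
E
```

```text
handle along max (exp 72) [ 2.3 36.2 70.8] z 95.7
tip along (exp -160) [-160.1 -134.5] lat -0.77 z 91.4
72.0
70.4
-160.5
0.1
10 -1.32 95.9
30 -1.11 95.6
50 -0.57 95.8
```

Emit:
play_rows(series="0 0 0 0 0 0; 0 0 0 0 0 0; 0 0 0 0 0 0; 0 0 0 0 0 0")

```text
clock: 21.67
tool_pos: [621.8, 168.9, 372.8]
ee_rot: [0.706, -0.033, 0.033, -0.706]
contact_force: [0.4, 0.5, -0.4]
gripper_width: 55.8
```

```bash
python3 -c "
from plant import *
print(job_done())"
```

```text
the job is handed in; nothing more can be done
None
```

The rod is threaded through all three boards with its collar against the first board. I released it, backed the gripper clear and handed the job in at about 22 s of the 72 s allowed.

- **Threading:** The force sensor showed only noise, 2 N or less, all the way through the boards. At the end there was a firm stop as the collar met the board, reading about 5–7 N against the 30 N limit.
- **Final position:** In the last top view the tip lies about 160 mm past the first board's outer face (160 expected). The handle end is about 71–72 mm behind it (72 expected). The rod lies within about 0.02 rad of the hole line, and the side view shows the tip clear of the last board.
- **Disagreement:** At the stop, the gripper position gave a collar gap of about 2.5 mm. That is likely the few-millimetre error in my estimate of where I held the handle, since the stop was firm and the camera measurements show the rod fully home.
- **Not checked:** I did not re-measure the bystanders. The arm's path stayed clear of them and no unexpected contact force appeared.

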